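# Tuck the flashing under the clay shingle and hold it down

### The arm

A 6-joint arm with a two-finger parallel gripper is mounted at the origin on the work surface. World frame = base frame: x ahead of the robot, y to its left, z up, the work surface at z = 0. Lengths are in m, angles in degrees, forces in N, time in s.
With the tool pointing down it reaches from about 0.325 to 0.85 m from the base axis. Payload 15.5 kg.
Tool frame: the origin (TCP) lies midway between the tips of the shut fingers; the grasp point (between the pads) lies 19 mm behind it; z points along the fingers, y is the line along which they close (so a half turn about z gives the same grasp; the last joint's range is limited). The gripper opens to 91 mm and grips with 3 to 60 N. Pads are 32 mm wide; open, the fingers measure 118 mm over their backs; the gripper's body (76 mm by 178 mm) begins 60 mm behind the grasp point.
Start: joints at [-76.576, 28.281, 77.091, -0, 74.628, -5.472], TCP at [0.202, -0.591, 0.178] pointing down, gripper open.
Joint ranges: [-166.48, 166.48], [-47.26, 123.95], [12.59, 153.08], [-70.14, 250.14], [6.76, 159.57], [-176.63, 176.63]. Speed limits (degrees/s): [108.29, 108.29, 147.25, 172.46, 172.46, 172.46].

### API

Orientations are given as [roll, pitch, yaw] about the fixed x, y, z axes, in that order (R = Rz(yaw) Ry(pitch) Rx(roll)).
In Python, from rig import r gives the robot as it stands.
- The arm moves only by the tool carry_out, never from a script. Its argument "targets" is text: rows parted by semicolons, each of 5 numbers parted by spaces: the shift along the tool's x, y, z in m, then the turn about the tool's z in rad, then the finger opening in m, from 0 to 0.0912. A call has 1 to 10 rows; each row shifts and turns the commanded pose from where the row before left it, along the tool's axes as they then stand; what a row does not reach is not made up. A row lasts 1/10 s, in which the tool goes at most 50 mm and 8.59 degrees, less where a joint would pass 70% of its speed; a pose out of reach is approached as far as the arm can. A call is refused whole if a number of a shift passes 0.05 or a number of a turn 0.15, either way. A call with a gripper value outside its range is refused whole. The fingers move at their own pace and stop on an object; "squeeze" is the grip in N (left out, the last holds). Time passes only in rows, so rows that do not move let the fingers close. It gives the time, the measured TCP pose, the force, the opening and the grip force at its end, in the units of the state.
- r.observe(): the state, without advancing time (a new reading comes with each control period).
- r.snapshot(name): name is "scene" or "side" or "wrist"; returns the picture (420x560x3 uint8, red, green, blue); there is no depth.
- r.get_calibration(name): a dict with "fov_y" (degrees; the focal length in pixels is half the picture's height over the tangent of half this angle, whatever the lens; pixels are square), "cx", "cy" (the principal point, pixels), "k1" (the pictures are not rectified: a ray, as slopes to the right and down, at radius r is drawn at 1 + k1 r^2 times it, then the intrinsics apply), "extrinsics" (4x4, takes a point from camera to world coordinates). Camera axes: x right, y up, looking along -z (the intrinsics and any distortion apply to the point x, -y, -z); pixel columns grow to the right and rows downward; lengths in m; the calibration is good to about 2 mm. A picture is of the moment at which its call begins: read the wrist's pose just before it. get_calibration takes no time and is no camera call; for the wrist camera it gives the pose at the moment of the call.
- r.sign_off(): hands the job in; it is judged then, once.
The state is a dict: "time": time; "joints": joint angles; "qd": joint speeds; "effort": joint torques, N m; "tool_pos": TCP position; "orientation": TCP orientation; "contact_force": force on the tool from outside, world axes, zero at the start; "moment": the same for the moment, N m; "opening": opening from 0.0 (shut) to 1.0 (fully open); "grasp_force": force on a finger pad.
Only numpy, scipy, OpenCV 4.12 (cv2) and the standard library are available. Lean on these libraries where they do the work, as an engineer would, in place of code of your own. Each camera call takes 0.05 s, during which the arm holds its last target. There are 200 camera calls.

### The job

On the small trial roof panel, first press the tilted-up middle clay shingle down until it lies level. Then take the aluminium flashing by its upright rib and slide its flat leg squarely and centrally under the shingle's tail, at least 3 cm in (a batten behind stops it at 4.5 cm), without lifting the shingle again, and press it flat on the board with about a kilo of push. Finish while still holding it pressed there, and leave the cup, jar and spatula alone.

Things in the scene. Friction and masses are not known exactly. Their poses are not given: they have to be found in the camera images.
- gap (a point): Point on the roof board's top face (18 mm above the table) straight below the middle of the middle shingle's tail edge as it lies when level. x runs along the tail edge, y out of the gap (the flashing slides in along -y), z up. The gap under the level shingle is 12 mm high and ends 45 mm behind the tail at a wooden batten.
- panel: Trial roof panel fixed to the table, place and yaw vary; origin on the table 18 mm below gap, same axes. Plywood board 230 mm along x, from y = -260 to +90 mm. Fixed cut shingles, 35 mm wide, flank the middle one at its level height; a fixed upper course 28 to 38 mm above the board covers its head from y = -183 mm back.
- shingle (a joint): Tilt (rad) of the middle shingle: clay tile 150 wide (x), 210 long (y), 10 mm thick, hinged at its head 195 mm behind the tail edge. 0 = level: underside 12 mm, top 22 mm above the board; positive = tail raised. Starts at 0.10 to 0.18, stays where it is left (stiff nails); 2 to 4 N near the tail push it down to a hard stop at 0.
- shingle_tail (a point): Point on the middle shingle's top face, midway across, 20 mm in from its tail edge: a good place to press. Moves with the shingle; y of its frame points to the tail edge.
- rib (a point): Centre of the flashing's upright rib, 25 mm above the flashing's underside. Rib 130 long (x), 12 thick (y), 50 mm tall (z). The flashing is one aluminium piece, about 0.15 kg, loose on the table, rib up; from the rib's foot a flat leg 4 mm thick, 130 mm wide, extends 85 mm along -y. Grip across the rib (along y), tips clear of the leg.
- edge (a point): Middle of the front edge of the flashing's flat leg, at its underside: 91 mm along -y from the rib's mid-plane. Same axes as rib.
- cup: Blue plastic cup, 72 mm across, 85 mm tall, standing on the table; origin at the centre of its underside. Bystander.
- jar: Closed jar with white cap, 68 mm across, 90 mm tall; origin at the centre of its underside. Bystander.
- spatula: Spatula with wooden handle, 190 mm long, lying on the table; origin below its middle. Bystander.

How it is judged:
By the outcome, as a careful person would: the job done as asked, in the order asked, and still so for the second after the job is handed in, while the arm keeps its last pose, push and grip.
It also fails if it takes over 53 s, if anything falls off the work surface, if the arm or the gripper's body presses on something with over 40 N, if the wrist force passes 120 N, or if a joint passes its speed limit or range.

## Working session

There is one attempt and no reset: what is moved stays moved. The work goes in short steps, Python scripts to look and compute and a tool call to move; the robot and the scene stay as the last step left them, time stands still between calls to the robot, and variables do not carry over. Pictures are saved under pics/ and viewed, at most 10 in all, crops included, and the job is handed in when it is done.

Besides the shell and the picture viewer there is one more tool, called after ">>>" by a JSON object that holds its "method" and its "body", one argument or row to a line. carry_out: Moves the arm, as the interface text tells. Its arguments: {"type":"object","properties":{"targets":{"type":"string"},"squeeze":{"type":"number"}},"required":["targets"]}

```bash
mkdir -p pics
cat > h.py <<'E'
import numpy as np, cv2
from rig import r
def snap(name,fn=None):
    c=r.get_calibration(name); im=r.snapshot(name)
    if fn: cv2.imwrite('pics/'+fn,im[:,:,::-1])
    return im,c
def K(c):
    f=210/np.tan(np.radians(c['fov_y'])/2)
    return np.array([[f,0,c['cx']],[0,f,c['cy']],[0,0,1.]])
def rays(c,px):
    px=np.asarray(px,float).reshape(-1,1,2)
    u=cv2.undistortPoints(px,K(c),np.array([c['k1'],0,0,0,0.]))[:,0]
    E=np.array(c['extrinsics']); d=np.c_[u[:,0],-u[:,1],-np.ones(len(u))]@E[:3,:3].T
    return E[:3,3],d
def onz(c,px,z):
    o,d=rays(c,px); return o+d*((z-o[2])/d[:,2])[:,None]
def proj(c,P):
    E=np.array(c['extrinsics']); q=(np.asarray(P,float).reshape(-1,3)-E[:3,3])@E[:3,:3]
    u=np.c_[q[:,0]/-q[:,2],-q[:,1]/-q[:,2]]; u*=1+c['k1']*(u**2).sum(1)[:,None]
    k=K(c); return u*k[0,0]+k[:2,2]
E
python3 - <<'E'
from h import *
ims=[]
for n in ('scene','side','wrist'):
    im,c=snap(n,n+'0.png'); print(n,c['fov_y'],c['cx'],c['cy'],c['k1'],np.round(c['extrinsics'],3).tolist())
print(r.observe())
E
```

```text
scene 45.171938365518315 278.54078661494873 219.23678954023296 -0.140798238038241 [[-0.069, -0.651, 0.756, 1.675], [0.998, -0.051, 0.046, 0.145], [0.009, 0.758, 0.653, 0.941], [0.0, 0.0, 0.0, 1.0]]
side 46.22653988829113 279.1815203743187 220.12095150250752 -0.054082403071474286 [[-0.993, 0.064, -0.099, 0.524], [-0.118, -0.552, 0.825, 0.956], [-0.002, 0.831, 0.556, 0.657], [0.0, 0.0, 0.0, 1.0]]
wrist 65.58166439561113 276.1687151705638 207.6968345122375 -0.016469310097096436 [[0.323, 0.915, 0.241, 0.27], [-0.946, 0.313, 0.081, -0.567], [-0.001, -0.255, 0.967, 0.383], [0.0, 0.0, 0.0, 1.0]]
{'time': 0.15, 'joints': array([-7.65755035e+01,  2.83047196e+01,  7.71177093e+01,  7.10613590e-04,
        7.46265881e+01, -5.47072990e+00]), 'qd': array([-0.09641237,  0.00627189,  0.00601511, -0.08485692,  0.02748624,
        0.10560182]), 'effort': array([ 4.06198842e-04, -8.79208302e+01, -3.82045412e+01,  7.06366799e-02,
        5.02932491e-02, -3.91980439e-05]), 'tool_pos': array([ 0.20234734, -0.59102195,  0.1771043 ]), 'orientation': array([-1.79951272e+02, -5.35505044e-03,  1.88950354e+01]), 'contact_force': array([-0.63920056,  0.49196442,  0.36260587]), 'moment': array([-0.01963166,  0.00491635, -0.00673136]), 'grasp_force': 0.0, 'opening': 1.0035019765873023}
```

View pics/scene0.png

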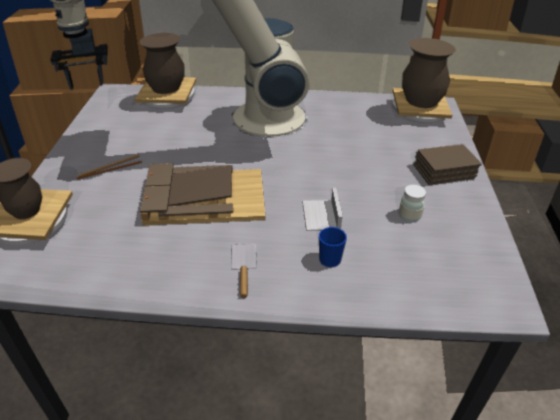

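View pics/side0.png

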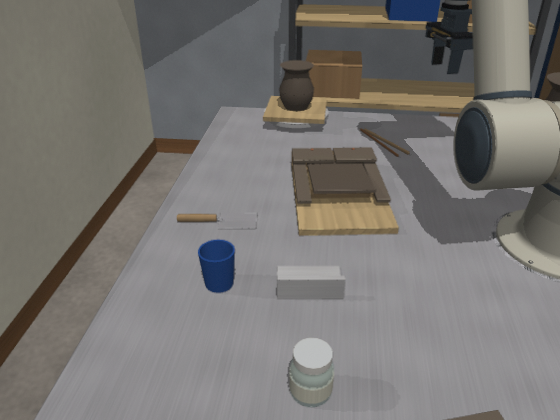

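The scene view shows the panel at about (200,193), its tail facing right (+y). The flashing is at (322,210) with its rib on the right, the cup at (332,247), the jar at (412,203) and the spatula at (244,270). In the side view the panel is at (340,190) and the flashing at (310,283). Next I'll enlarge both views to measure corners.

Run:
```python
from h import *
a=cv2.imread('pics/scene0.png'); b=cv2.imread('pics/side0.png')
A=cv2.resize(a[155:245,130:360],(800,313),interpolation=cv2.INTER_CUBIC)   # scale 3.478
B=cv2.resize(b[140:310,265:405],(560-0,680)[::1],interpolation=cv2.INTER_CUBIC)[:]  # scale 4
B1=B[:400]; B2=B[480:]
C=np.zeros((590,800,3),np.uint8); C[:313]=A; 
C[315:315+272,:320]=cv2.resize(b[145:240-4+0,285:397],(320,272),interpolation=cv2.INTER_CUBIC)
C[315:315+200,330:330+400]=cv2.resize(b[255:305,260:360],(400,200),interpolation=cv2.INTER_CUBIC)
cv2.imwrite('pics/crop1.png',C)
cs=r.get_calibration('scene'); cd=r.get_calibration('side')
print('board tail corners scene',onz(cs,[(264,170),(265,218)],.018)); print('side',onz(cd,[(300,233),(393,228)],.018))
print('rib top scene',onz(cs,[(335,190),(341,222)],.05)); print('side',onz(cd,[(277,268),(340,268)],.05))
```

```text
board tail corners scene [[0.37027681 0.01688477 0.018     ]
 [0.60248538 0.04084584 0.018     ]]
side [[0.58475076 0.05356255 0.018     ]
 [0.37499824 0.00950749 0.018     ]]
rib top scene [[0.49878108 0.2363543  0.05      ]
 [0.63999818 0.25021671 0.05      ]]
side [[0.61622666 0.22106394 0.05      ]
 [0.49484748 0.20709513 0.05      ]]
```

View pics/crop1.png

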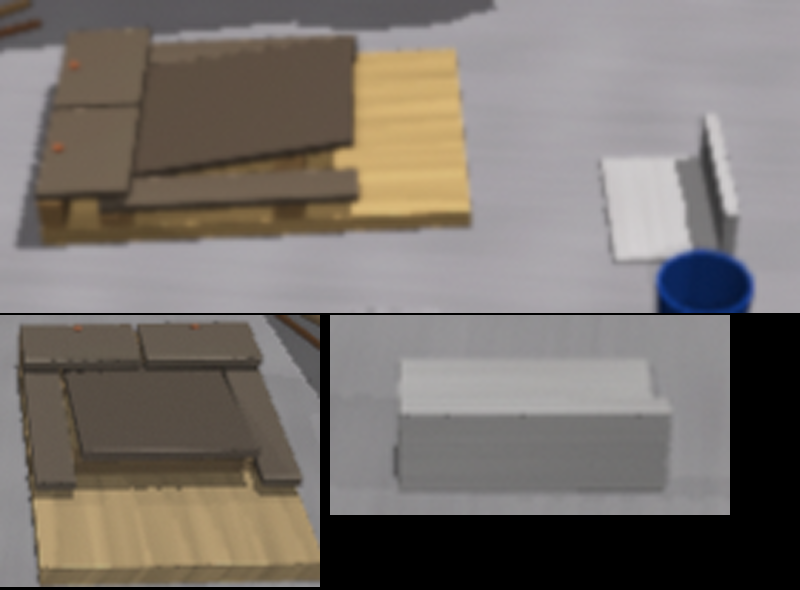

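>>> {"method": "carry_out", "body": {
  "targets": "0.015 -0.016 0 0 0; 0.025 -0.028 0 0 0; 0.025 -0.028 0 0 0; 0.025 -0.028 0 0 0; 0.025 -0.028 0 0 0; 0.025 -0.028 0 0 0; 0.025 -0.028 0 0 0; 0.025 -0.028 0 0 0; 0.025 -0.028 0 0 0; 0.025 -0.028 0 0 0"
}}

```text
time: 1.15
tool_pos: [0.3429, -0.2586, 0.1775]
orientation: [-180.0, -0.0, 18.9]
contact_force: [1.0, -0.6, 0.0]
opening: 0.155
grasp_force: 0.0
```

>>> {"method": "carry_out", "body": {
  "targets": "0.025 -0.028 0 0 0; 0.025 -0.028 0 0 0; 0.025 -0.028 0 0 0; 0.025 -0.028 0 0 0; 0.025 -0.028 0 0 0; 0.025 -0.028 0 0 0; 0.025 -0.028 0 0 0; 0.025 -0.028 -0.01 0.1 0; 0.015 -0.008 -0.01 0.11 0; 0 0 0 0 0"
}}

```text
time: 2.15
tool_pos: [0.4739, 0.0294, 0.1984]
orientation: [180.0, -0.1, 6.8]
contact_force: [0.4, 1.1, -0.0]
opening: 0.005
grasp_force: 0.0
```

Run:
```python
from h import *
s=r.observe(); print(s['tool_pos'],s['orientation'],s['time'],s['contact_force'])
im,c=snap('wrist','w1.png'); np.save('w1c.npy',c,allow_pickle=True)
```

```text
[0.47394259 0.02935232 0.19838727] [ 1.79987413e+02 -1.32744926e-01  6.83917014e+00] 2.15 [ 0.37574113  1.10546427 -0.02211022]
```

View pics/w1.png

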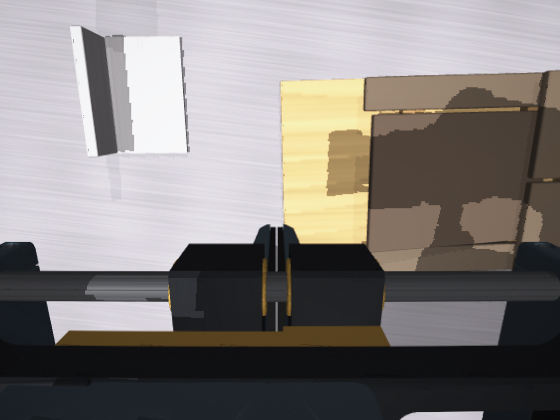

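The wrist view shows the flashing leg's front edge from (181,37) to (188,153) and the rib top from (76,26) to (92,156). The board's tail edge runs down from (281,82), and the middle shingle's tail edge from (373,114) to (367,245).

Run:
```python
from h import *
c=np.load('w1c.npy',allow_pickle=True).item(); np.set_printoptions(precision=4,suppress=True)
im=cv2.imread('pics/w1.png').astype(int)
b,g,rr=im[...,0],im[...,1],im[...,2]
# refine edges by row scan
def edge(row,x0,x1,ch): 
    v=ch[row-1:row+2,x0:x1].mean(0); d=np.diff(v); i=np.argmax(abs(d)); return x0+i+.5
yel=rr-b
rows=range(95,215,10)
bt=np.array([(edge(y,265,300,yel),y) for y in rows]); P=onz(c,bt,.018); k=np.polyfit(P[:,0],P[:,1],1); print('board tail slope deg',np.degrees(np.arctan(k[0])),'res',P[:,1]-np.polyval(k,P[:,0]))
print('board far corner',onz(c,[(281,81)],.018),proj(c,[[.47,.03,.018]]))
rows=range(45,150,10)
le=np.array([(edge(y,172,197,g),y) for y in rows]); Q=onz(c,le,.004); q=np.polyfit(Q[:,0],Q[:,1],1); print('leg',np.degrees(np.arctan(q[0])),Q[:,1]-np.polyval(q,Q[:,0]))
print('leg corners',onz(c,[(181,37),(188,153)],.004)); print('rib top -y edge',onz(c,[(80,25),(96,157)],.05),'+y edge',onz(c,[(71,27),(87,156)],.05))
rt=np.array([(edge(y,64,82+ (y-30)//10,g),y) for y in range(35,150,10)]); print(rt[:,0])
print('flank tail',onz(c,[(365,79),(364,110)],.040)); 
for z in (.05,.06,.07,.08): print('sh tail z',z,onz(c,[(373,114),(367,245)],z).ravel())
```

```text
board tail slope deg 8.313598615099606 res [-0.0003 -0.      0.0003  0.0005 -0.0004 -0.0001  0.0001  0.0004 -0.0005
 -0.0003  0.      0.0003]
board far corner [[0.5896 0.0388 0.018 ]] [[276.1582 186.6516]]
leg 6.71379577506006 [ 0.0005  0.0001  0.0008  0.0004 -0.0035  0.0007  0.0003 -0.0001  0.0007
  0.0003 -0.0002]
leg corners [[0.6244 0.156  0.004 ]
 [0.496  0.1412 0.004 ]]
rib top -y edge [[0.6149 0.2428 0.05  ]
 [0.4856 0.2288 0.05  ]] +y edge [[0.6122 0.2518 0.05  ]
 [0.4856 0.2386 0.05  ]]
[70.5 71.5 73.5 74.5 75.5 77.5 78.5 80.5 81.5 82.5 84.5 85.5]
flank tail [[ 0.5995 -0.0486  0.04  ]
 [ 0.5685 -0.0533  0.04  ]]
sh tail z 0.05 [ 0.565  -0.0609  0.05    0.4203 -0.082   0.05  ]
sh tail z 0.06 [ 0.5644 -0.0581  0.06    0.4238 -0.0786  0.06  ]
sh tail z 0.07 [ 0.5639 -0.0553  0.07    0.4273 -0.0752  0.07  ]
sh tail z 0.08 [ 0.5633 -0.0524  0.08    0.4308 -0.0718  0.08  ]
```

Panel yaw is about 8.3° with the gap at about (0.489, -0.066). Flashing yaw is about 6.6° with the rib at about (0.550, 0.2405). The sizes agree with those given. Now I'll press the shingle.

>>> {"method": "carry_out", "body": {
  "targets": "0.001 0.029 0.015 0 0; 0.001 0.029 0.03 0 0; 0.001 0.029 0.03 0 0; 0.001 0.03 0.03 0 0; 0 0 0.008 0 0; 0 0 0.005 0 0; 0 0 0.005 0 0; 0 0 0.005 0 0; 0 0 0.005 0 0; 0 0 0.005 0 0"
}}

```text
time: 3.2
tool_pos: [0.4903, -0.0875, 0.0596]
orientation: [180.0, -0.0, 6.9]
contact_force: [-0.1, 0.0, -1.0]
opening: 0.003
grasp_force: 0.0
```

>>> {"method": "carry_out", "body": {
  "targets": "0 0 0.005 0 0; 0 0 0.005 0 0; 0 0 0.005 0 0; 0 0 0.003 0 0; 0 0 0.003 0 0; 0 0 0.002 0 0; 0 0 0 0 0"
}}

```text
time: 3.9
tool_pos: [0.49, -0.0878, 0.0363]
orientation: [-180.0, 0.0, 6.9]
contact_force: [-0.0, -0.3, 0.7]
opening: 0.007
grasp_force: 0.0
```

Run:
```python
from h import *
s=r.observe(); print(s['tool_pos'],s['contact_force'],s['moment'])
im,c=snap('wrist'); a,_=snap('side'); b,_=snap('scene')
C=np.zeros((600,800,3),np.uint8); C[:300,:400]=cv2.resize(im,(400,300))
C[:300,400:]=cv2.resize(a[130:250,260:420],(400,300),interpolation=cv2.INTER_CUBIC)
C[300:,:]=cv2.resize(b[140:240,130:397-0],(800,300),interpolation=cv2.INTER_CUBIC)
cv2.imwrite('pics/c2.png',C[:,:,::-1])
```

```text
[ 0.49001352 -0.0878152   0.03631806] [-0.03553378 -0.25208825  0.68096837] [ 0.00159639 -0.01393403  0.02054865]
```

View pics/c2.png

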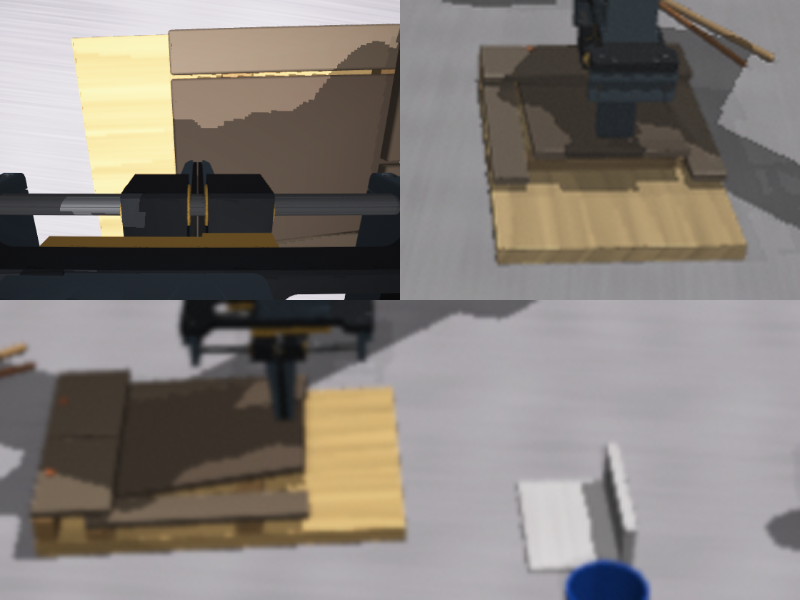

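Run:
```python
from h import *
np.set_printoptions(precision=1,suppress=True)
c=r.get_calibration('scene'); d=r.get_calibration('side')
g=np.array([.489,-.066]); u=np.array([.9895,.1444]); v=np.array([-.1444,.9895])
print('tcp px',proj(c,[[.490,-.0878,.0363],[.490,-.0878,.045],[.490,-.0878,.055]]).ravel())
print('flank near tail (expect 232.7,203.3)',proj(c,[[*(g+u*-.077),.04],[*(g+u*-.112),.04]]).ravel(), 'far flank', proj(c,[[*(g+u*.112),.04]]))
for t in (0,.05,.1,.15):
    z=.04+.195*t
    print(t,proj(c,[[*(g+u*s),z] for s in (-.075,.075)]).ravel(),'side',proj(d,[[*(g+u*s),z] for s in (-.075,.075)]).ravel())
print(proj(c,[[*(g+u*.115+v*.09),.018],[*(g+u*-.115+v*.09),.018]]).ravel())
```

```text
tcp px [225.2 186.6 225.  184.2 224.8 181.5]
flank near tail (expect 232.7,203.3) [232.3 170.7 232.3 164.3] far flank [[232.7 209.7]]
0 [232.3 171.1 232.6 201.5] side [374.9 199.2 312.9 200.2]
0.05 [232.2 168.5 232.5 198.8] side [375.3 195.7 313.  196.7]
0.1 [232.  165.9 232.3 196.1] side [375.7 192.2 313.2 193.2]
0.15 [231.9 163.2 232.1 193.4] side [376.1 188.7 313.3 189.6]
[265.  215.1 261.  168.4]
```

Run:
```python
from h import *
s=r.observe(); t=s['tool_pos']; print(t,s['contact_force'],s['joints'])
C=np.zeros((600,800,3),np.uint8)
for i,(n,(x0,y0)) in enumerate((('scene',(180,140)),('side',(300,140)))):
    im,c=snap(n); 
    k=8; D=cv2.resize(im[y0:y0+75,x0:x0+50+50],(800,600),interpolation=cv2.INTER_CUBIC)
    for z in (0,.02,.04):
        p=(proj(c,[t+[0,0,z]])[0]-[x0,y0]+.5)*8; cv2.circle(D,tuple(int(q) for q in p),5,(255,0,0),1); print(n,z,proj(c,[t+[0,0,z]]))
    C[:,400*i:400*i+400]=D[:,200:600]
cv2.imwrite('pics/c3.png',C[:,:,::-1])
c=r.get_calibration('wrist'); print(proj(c,[t,t-[0,0,-.02]]))
```

```text
[ 0.49018568 -0.08784966  0.03661767] [ 0.34731576 -0.28890419 -1.11433244] [-1.70336658e+01  2.96758805e+01  1.03627309e+02 -8.30261698e-04
  4.66869684e+01  6.61012653e+01]
scene 0 [[225.18395919 186.5063063 ]]
scene 0.02 [[224.78717861 181.08321703]]
scene 0.04 [[224.3853933  175.56802765]]
side 0 [[343.44601858 196.20536987]]
side 0.02 [[344.02168975 189.13117512]]
side 0.04 [[344.60654967 181.92624113]]
[[277.86704104 232.467458  ]
 [278.03662363 243.26824292]]
```

View pics/c3.png

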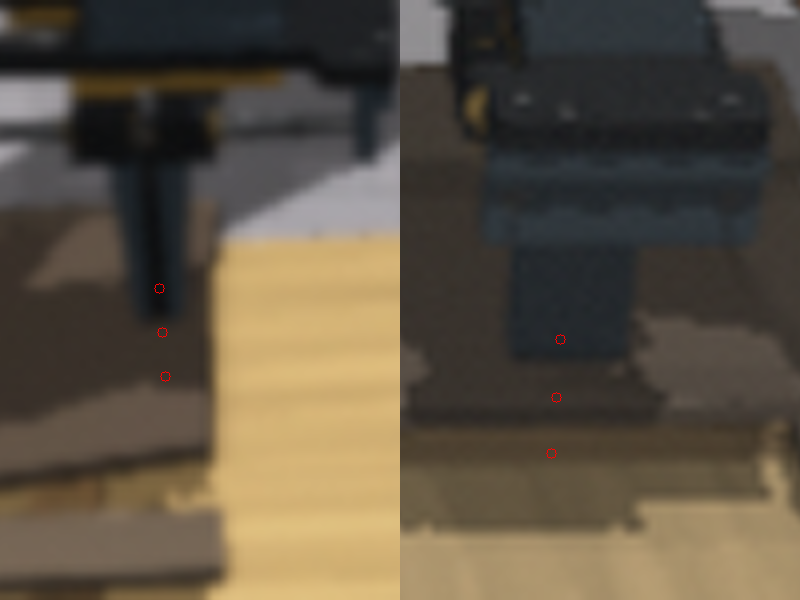

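The reported TCP does not match the pictures. In both views the real fingertips sit about 27 mm above it, at z ≈ 0.063, so nothing has been touched yet. I'll press on by force; the hard stop at z = 0.040 will calibrate the offset.

>>> {"method": "carry_out", "body": {
  "targets": "0 0 0.003 0 0; 0 0 0.003 0 0; 0 0 0.002 0 0; 0 0 0.002 0 0"
}}

```text
time: 4.55
tool_pos: [0.49, -0.0877, 0.0263]
orientation: [-180.0, 0.0, 6.9]
contact_force: [-1.2, 1.9, 3.7]
opening: 0.003
grasp_force: 1.5
```

>>> {"method": "carry_out", "body": {
  "targets": "0 0 0.003 0 0; 0 0 0.003 0 0; 0 0 0.002 0 0; 0 0 0 0 0"
}}

```text
time: 4.95
tool_pos: [0.4901, -0.0879, 0.0182]
orientation: [-180.0, 0.0, 6.9]
contact_force: [-0.1, -0.6, -0.6]
opening: 0.004
grasp_force: 0.0
```

>>> {"method": "carry_out", "body": {
  "targets": "0 0 0.002 0 0; 0 0 0.002 0 0; 0 0 0.002 0 0"
}}

```text
time: 5.25
tool_pos: [0.4901, -0.0878, 0.0124]
orientation: [-180.0, -0.0, 6.9]
contact_force: [-0.4, 1.6, 3.2]
opening: 0.006
grasp_force: 1.5
```

>>> {"method": "carry_out", "body": {
  "targets": "0 0 0.002 0 0; 0 0 0.002 0 0"
}}

```text
time: 5.45
tool_pos: [0.4901, -0.0878, 0.0084]
orientation: [-180.0, -0.0, 6.9]
contact_force: [-0.4, 1.3, 2.8]
opening: 0.005
grasp_force: 1.5
```

>>> {"method": "carry_out", "body": {
  "targets": "0 0 0.002 0 0; 0 0 0.002 0 0"
}}

```text
time: 5.65
tool_pos: [0.4901, -0.0878, 0.0043]
orientation: [-180.0, 0.0, 6.9]
contact_force: [-0.6, 2.7, 2.3]
opening: 0.008
grasp_force: 1.5
```

Run:
```python
from h import *
s=r.observe(); t=s['tool_pos']; print(t,s['contact_force'])
im,c=snap('scene'); D=cv2.resize(im[160:220,190:250],(400,400),interpolation=cv2.INTER_CUBIC)
im,c=snap('side'); F=cv2.resize(im[160:220,300:360+20],(400,300),interpolation=cv2.INTER_CUBIC)
C=np.zeros((400,800,3),np.uint8); C[:,:400]=D; C[:300,400:]=F
cv2.imwrite('pics/c4.png',C[:,:,::-1])
```

```text
[ 0.49008529 -0.08777632  0.00434376] [-0.64424618  2.65056839  2.32455796]
```

View pics/c4.png

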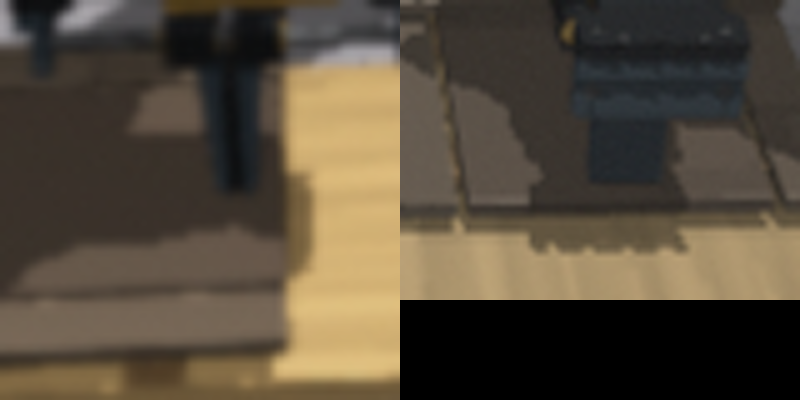

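The shingle tail now lines up with both flanking shingles in both views. I'll check for the hard stop.

>>> {"method": "carry_out", "body": {
  "targets": "0 0 0.001 0 0; 0 0 0.001 0 0"
}}

```text
time: 5.95
tool_pos: [0.4902, -0.0879, 0.0035]
orientation: [180.0, -0.0, 6.9]
contact_force: [-11.0, 3.3, 54.8]
opening: 0.005
grasp_force: 27.0
```

>>> {"method": "carry_out", "body": {
  "targets": "0 0 0.001 0 0; 0 0 0.001 0 0"
}}

```text
time: 6.15
tool_pos: [0.4903, -0.0879, 0.0033]
orientation: [179.9, -0.1, 6.9]
contact_force: [-20.2, 6.1, 100.1]
opening: 0.003
grasp_force: 50.3
```

The hard stop is reached at reported z ≈ 0.004, where the true height is 0.040. So the real tip is about 36 mm above the reported TCP, and the arm is very stiff (about 50 N/mm). Now I'll back off and go to the rib.

>>> {"method": "carry_out", "body": {
  "targets": "0 0 -0.004 0 0; 0 0 -0.03 0 0; 0 0 -0.045 0 0; 0 0 -0.045 0 0.05; 0.012 -0.04 -0.01 0 0.05; 0.0125 -0.04 0 0 0.05; 0.0125 -0.04 0 0 0.05; 0.0125 -0.04 0 0 0.05; 0.0125 -0.04 0 0 0.05; 0.0125 -0.04 0 0 0.05"
}}

```text
time: 7.15
tool_pos: [0.5354, 0.161, 0.1345]
orientation: [180.0, -0.0, 6.9]
contact_force: [0.5, -0.9, -0.2]
opening: 0.541
grasp_force: 0.0
```

>>> {"method": "carry_out", "body": {
  "targets": "0.012 -0.04 0 0 0.05; 0.012 -0.038 0 0 0.05; 0 0 0 0 0.05; 0 0 0 0 0.05"
}}

```text
time: 7.55
tool_pos: [0.5496, 0.2401, 0.1341]
orientation: [180.0, 0.0, 7.0]
contact_force: [-0.0, -0.8, -0.9]
opening: 0.55
grasp_force: 0.0
```

Run:
```python
from h import *
s=r.observe(); t=s['tool_pos']; print(t,s['contact_force'],s['orientation'],s['opening'])
w,c=snap('wrist'); np.save('w2c.npy',c,allow_pickle=True); cv2.imwrite('pics/w2.png',w[:,:,::-1])
print('cup',onz(r.get_calibration('scene'),[(332,237)],.085),onz(r.get_calibration('side'),[(217,251)],.085))
im,c=snap('scene'); np.save('dummy.npy',0); cv2.imwrite('pics/s2.png',im[:,:,::-1])
b,c=snap('side')
C=np.zeros((600,800,3),np.uint8); C[:300,:400]=cv2.resize(w,(400,300))
C[:300,400:]=cv2.resize(im[160:250,270:390],(400,300),interpolation=cv2.INTER_CUBIC)
C[300:,:400]=cv2.resize(b[220:310,250:370],(400,300),interpolation=cv2.INTER_CUBIC)
C[300:,400:]=cv2.resize(im[155:245,150:270],(400,300),interpolation=cv2.INTER_CUBIC)
cv2.imwrite('pics/c5.png',C[:,:,::-1])
```

```text
[0.54961459 0.24009931 0.13413655] [-0.02884403 -0.76468194 -0.88623377] [1.79975586e+02 2.63810184e-02 6.95606040e+00] 0.5497041829814424
cup [[0.73990729 0.22205616 0.085     ]] [[0.73122644 0.22603126 0.085     ]]
```

View pics/c5.png

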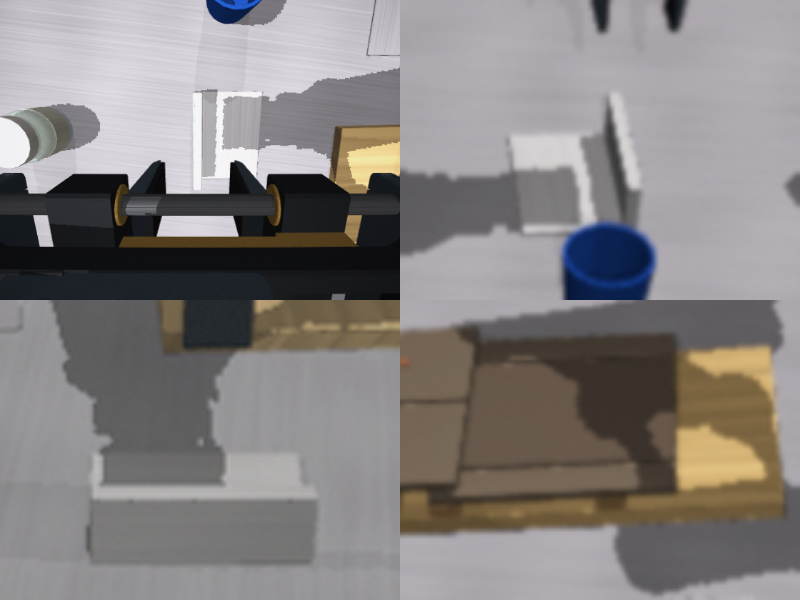

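The wrist view shows the rib centred between the fingers (column 197 of 400), and the scene crop shows the shingle still level. Going down onto the rib.

>>> {"method": "carry_out", "body": {
  "targets": "0 0 0.03 0 0.05; 0 0 0.04 0 0.05; 0 0 0.035 0 0.05; 0 0 0.02 0 0.05; 0 0 0.01 0 0.05; 0 0 0.008 0 0.05; 0 0 0.005 0 0.05"
}}

```text
time: 8.4
tool_pos: [0.5504, 0.2394, -0.0132]
orientation: [-180.0, -0.0, 6.8]
contact_force: [0.0, 0.2, 0.5]
opening: 0.55
grasp_force: 0.0
```

>>> {"method": "carry_out", "body": {
  "targets": "0 0 0.003 0 0.05; 0 0 0.002 0 0.05; 0 0 0 0 0; 0 0 0 0 0; 0 0 0 0 0; 0 0 0 0 0; 0 0 0 0 0; 0 0 0 0 0",
  "squeeze": 40
}}

```text
time: 9.2
tool_pos: [0.5499, 0.2397, -0.0184]
orientation: [-180.0, -0.0, 6.9]
contact_force: [-0.7, 0.5, 2.8]
opening: 0.125
grasp_force: 40.0
```

Run:
```python
from h import *
s=r.observe(); t=s['tool_pos']; print(t,s['contact_force'],s['moment'],s['orientation'],s['opening'],s['grasp_force'])
w,c=snap('wrist'); 
im,c=snap('scene'); b,c=snap('side')
C=np.zeros((600,800,3),np.uint8); C[:300,:400]=cv2.resize(w,(400,300))
C[:300,400:]=cv2.resize(im[160:250,270:390],(400,300),interpolation=cv2.INTER_CUBIC)
C[300:,:400]=cv2.resize(b[220:310,250:370],(400,300),interpolation=cv2.INTER_CUBIC)
cv2.imwrite('pics/c6.png',C[:,:,::-1])
```

```text
[ 0.54993192  0.23970794 -0.01839088] [-0.68787863  0.52641531  2.82881889] [0.05946872 0.04754882 0.06495184] [-1.79998369e+02 -6.40268789e-03  6.86602184e+00] 0.12489961544621869 40.00047147274017
```

View pics/c6.png

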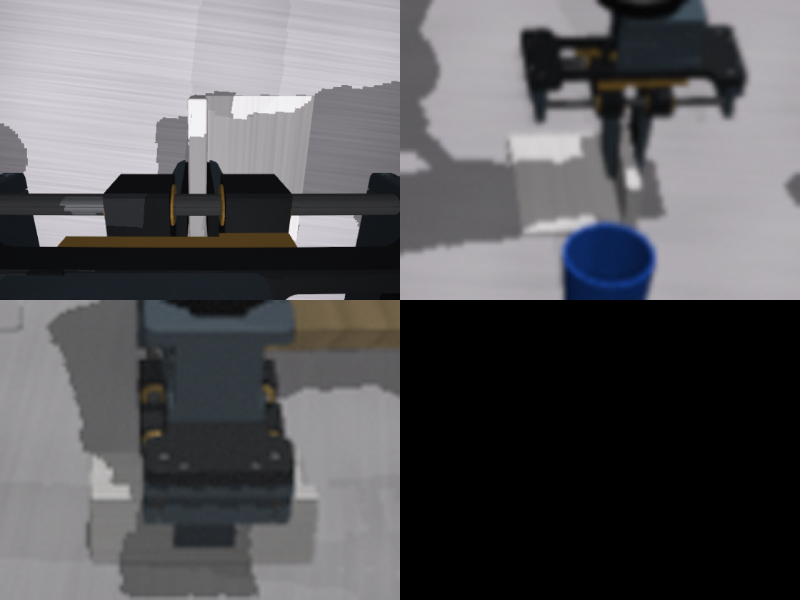

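Gripped: the opening is about 11.4 mm against a 12 mm rib, at 40 N. Now I'll lift and carry it to a point in front of the gap.

>>> {"method": "carry_out", "body": {
  "targets": "0 0 -0.01 0 0; 0 0 -0.02 0 0; 0 0 -0.02 0 0; -0.01 0.018 0 0 0; -0.018 0.032 0 0 0; -0.018 0.032 0 0 0; -0.018 0.032 0 0 0; -0.018 0.032 0 0 0; -0.018 0.03 0 -0.025 0; 0 0 0 0 0"
}}

```text
time: 10.35
tool_pos: [0.4696, 0.0503, 0.032]
orientation: [180.0, 0.1, 8.2]
contact_force: [0.7, 0.4, -1.5]
opening: 0.131
grasp_force: 40.0
```

Run:
```python
from h import *
s=r.observe(); t=s['tool_pos']; print(t,s['contact_force'],s['moment'],s['orientation'],s['opening'],s['grasp_force'])
w,c=snap('wrist'); np.save('w3c.npy',c,allow_pickle=True); cv2.imwrite('pics/w3.png',w[:,:,::-1])
cv2.imwrite('pics/w3b.png',cv2.resize(w[60:270,210:490],(800,600),interpolation=cv2.INTER_CUBIC)[:,:,::-1])
b,c=snap('side'); cv2.imwrite('pics/b3.png',b[:,:,::-1]); b,c=snap('scene'); cv2.imwrite('pics/s3.png',b[:,:,::-1])
```

```text
[0.46961605 0.05028272 0.03197973] [ 0.70577854  0.41288295 -1.45823923] [0.06379425 0.0372978  0.01308123] [1.79990593e+02 9.51083459e-02 8.20172847e+00] 0.13060650564538567 39.99894082546234
```

View pics/w3b.png

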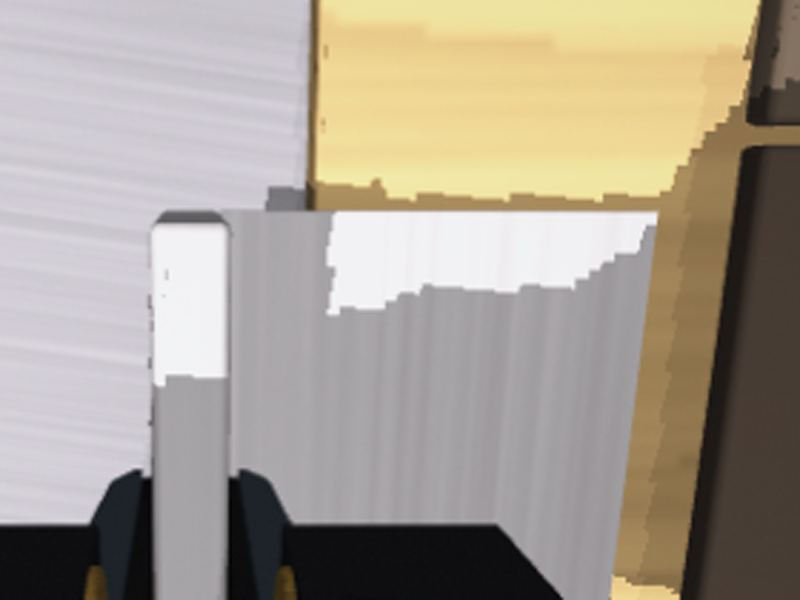

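The close wrist view shows the leg's front far corner at full-image pixel (440.0,133.9). The shingle's tail edge runs from (469.7,111.5) down to (448.7,270), and the leg's front edge from (440,134) to (423.5,270).

Run:
```python
from h import *
np.set_printoptions(precision=4,suppress=True)
c=np.load('w3c.npy',allow_pickle=True).item()
f=lambda X,Y:(210+X/2.857-.3,60+Y/2.857-.3)
L=onz(c,[f(657,211),f(612,585)],.0544); print('leg edge',L,np.degrees(np.arctan2(*(L[0]-L[1])[[1,0]])))
S=onz(c,[f(742,147),f(684,585)],.030); print('sh bottom',S,np.degrees(np.arctan2(*(S[0]-S[1])[[1,0]])))
S2=onz(c,[f(765,147)],.040); print('sh top far',S2,'flank corner',onz(c,[f(748,124)],.030))
R=onz(c,[f(152,225),f(230,225)],.0964+.002); print('rib far end top',R)
B=onz(c,[f(317,5),f(315,200)],.018); print('board tail',B,np.degrees(np.arctan2(*(B[0]-B[1])[[1,0]])))
s=r.observe(); th=np.radians(8.2); u=np.array([np.cos(th),np.sin(th)]); v=np.array([-u[1],u[0]])
t=np.array([.4696,.0503])
th=np.radians(8.3);up=np.array([np.cos(th),np.sin(th)]); vp=np.array([-up[1],up[0]]); g=np.array([.489,-.066])
for n,P in (('leg',L),('sh',S),('shtop',S2),('rib',R),('board',B)):
  print(n,'tool',[(float((p[:2]-t)@u),float((p[:2]-t)@v)) for p in P],'gap',[(float((p[:2]-g)@up),float((p[:2]-g)@vp)) for p in P])
```

```text
leg edge [[ 0.5469 -0.0286  0.0544]
 [ 0.4695 -0.04    0.0544]] 8.410003795343796
sh bottom [[ 0.5636 -0.0553  0.03  ]
 [ 0.4625 -0.071   0.03  ]] 8.858411757794153
sh top far [[ 0.5632 -0.0544  0.04  ]] flank corner [[ 0.5683 -0.0552  0.03  ]]
rib far end top [[0.5327 0.0661 0.0984]
 [0.5344 0.0548 0.0984]]
board tail [[0.5803 0.0392 0.018 ]
 [0.5392 0.0324 0.018 ]] 9.432068400102903
leg tool [(0.06526234079935292, -0.08909132457615909), (-0.013015666290044773, -0.08937823492686633)] gap [(0.06269857365168581, 0.028677266471171553), (-0.015579814966292975, 0.028526977383652754)]
sh tool [(0.07794440014210895, -0.11790049480454202), (-0.024361383789608813, -0.11907618866492256)] gap [(0.07533033221656818, -0.00015399423625593546), (-0.026977347866413617, -0.0011511291192612852)]
shtop tool [(0.07766687432328265, -0.11694553281736692)] gap [(0.07505447354268234, 0.0008014506701131268)]
rib tool [(0.06473863190535688, 0.006629632430296094), (0.06472848012414073, -0.0048078730838696454)] gap [(0.06234193005681813, 0.12439899173029718), (0.06231181608825504, 0.11296152135463584)]
board tool [(0.10797094126428945, -0.02679715173135185), (0.06634117753049068, -0.02769248161475573)] gap [(0.10551583285461669, 0.0908968039046926), (0.06388456988191556, 0.09007413299246401)]
```

>>> {"method": "carry_out", "body": {
  "targets": "0.002 0 0.01 -0.007 0; 0 0 0.01 0 0; 0 0 0.006 0 0; 0 0 0.002 0 0; 0 0.01 0 0 0; 0 0.01 0 0 0; 0 0.005 0 0 0; 0 0 0 0 0"
}}

```text
time: 11.3
tool_pos: [0.4778, 0.0275, 0.0037]
orientation: [180.0, -0.0, 8.6]
contact_force: [-0.1, 0.4, -2.3]
opening: 0.131
grasp_force: 40.0
```

Run:
```python
from h import *
np.set_printoptions(precision=4,suppress=True)
s=r.observe(); print(s['tool_pos'],s['orientation'],s['contact_force'],s['moment'])
w,c=snap('wrist'); cv2.imwrite('pics/w4.png',w[:,:,::-1]); im=w.astype(int)
g=im.sum(2)/3; sat=im.max(2)-im.min(2)
f=lambda P:proj(c,P)
t=s['tool_pos']; th=np.radians(s['orientation'][2]); u=np.array([np.cos(th),np.sin(th),0]); v=np.array([-u[1],u[0],0])
p=f([[*(t+u*.065-v*.091)[:2],t[2]+.0224]]); print('pred leg corner px',p)
x,y=[int(q) for q in p[0]]
for yy in range(y-8,y+40,6): print(yy,sat[yy,x-14:x+26:2], g[yy,x-14:x+26:2].astype(int))
```

```text
[0.4778 0.0275 0.0037] [179.9898  -0.0319   8.6177] [-0.0769  0.3676 -2.2727] [-0.0135  0.0162 -0.013 ]
pred leg corner px [[442.9181 134.0041]]
126 [79 79 78 78 77 87 87 87 87 88 89 71 70 52  7  8  8 11 15 19] [210 211 211 211 211 205 205 205 205 204 199 124 123  88  26  25  26  38
  50  59]
132 [76 76 76 75 80 84 85 85 72 72 72 72 71 14  8  8  8 14 18 20] [213 213 213 213 210 207 206 206 125 125 125 124 125  35  26  25  31  45
  53  61]
138 [ 2  2  2  2  2  2 92 90 70 72 71 71 61  7  8  8 10 15 18 20] [241 242 241 241 241 240 179 171 123 123 123 124 105  25  25  25  35  49
  58  60]
144 [ 2  2  2  2  2  5 70 70 70 70 71 70 31  7  8  8 13 18 19 20] [242 242 241 241 240 159 122 122 122 122 122 121  60  26  26  28  42  53
  60  61]
150 [ 4  3  4  3  2 43 66 67 66 66 66 64  7  8  8 10 16 17 19 19] [170 162 160 164 162 130 114 115 114 114 114 109  26  26  25  32  48  57
  62  62]
156 [ 3  4  3  3  3 66 65 65 64 65 65 51  8  8  7 13 16 19 19 19] [164 161 161 162 161 110 112 111 111 111 111  87  26  26  27  40  52  60
  62  62]
162 [ 4  3  3  4 11 67 67 67 67 66 67 14  7  8  9 14 18 19 20 20] [162 160 161 162 154 115 114 114 114 114 114  32  26  26  30  46  56  62
  62  62]
168 [ 4  3  3  4 52 67 67 67 68 67 62  7  8  8 12 16 19 20 19 19] [161 160 160 162 127 117 117 117 116 117 107  25  26  26  36  51  59  61
  62  62]
```

Run:
```python
from h import *
np.set_printoptions(precision=4,suppress=True)
c=r.get_calibration('wrist'); im=cv2.imread('pics/w4.png').astype(float); sat=im.max(2)-im.min(2); g=im.mean(2)
def cross(row,x0,x1,a,lev):
    v=row[x0:x1]; 
    i=np.argmax((v>lev) if a else (v<lev)); return x0+i-1+(lev-v[i-1])/(v[i]-v[i-1])
L=[];S=[]
for y in range(142,215,4):
    try:
        x=cross(sat[y],425,452,True,35); L.append((x,y)); X=cross(sat[y],int(x)+3,465,False,40); S.append((X,y))
    except Exception as e: pass
L=onz(c,L,.0261); S=onz(c,S,.030)
for P,n in ((L,'leg'),(S,'sh')):
    k=np.polyfit(P[:,0],P[:,1],1); e=P[:,1]-np.polyval(k,P[:,0]); print(n,len(P),np.degrees(np.arctan(k[0])),np.abs(e).max(), np.polyval(k,.5))
# corner rows: leg far end (column 430), shingle far corner (column 470)
col=sat[120:150,425:435].mean(1); print(col.astype(int)); 
y=120+np.argmax(col<40); print('leg corner',onz(c,[(439.5,y-.5)],.0261))
print(g[90:135,480].astype(int))
```

```text
leg 19 8.526966575115187 7.750074426739195e-05 -0.05878895209628089
sh 19 8.432144968985481 0.00010155993521619722 -0.06413037304357004
[87 85 83 82 80 78 78 77 76 75 75 75 76 69 11  2  1  1  2  2  1  1  2  2
  1  1  2  1  1  2]
leg corner [[ 0.5555 -0.0503  0.0261]]
[118 118 118 118 119 115 115 115  76  67  68  68  67  69  68  68  67  68
  65  59  55  44  93 113 112 112 112 112 112 107  43  51  56  58  60  60
  60  60  61  60  60  60  60  60  60]
```

Run:
```python
from h import *
c=r.get_calibration('wrist'); im=cv2.imread('pics/w4.png').astype(float); g=im.mean(2); sat=im.max(2)-im.min(2)
u=np.array([.9892,.1466]); 
sh=[]
for X in (470,480,490,500,510):
    col=g[105:130,X]; i=np.argmin(np.diff(col)[8:])+8; sh.append((X,105+i+.5))
P=onz(c,sh,.040); print(sh,P[:,:2]@u)
lg=[]
for X in range(385,436,10):
    col=sat[120:150,X]; i=np.argmin(np.diff(col)); lg.append((X,120+i+.5))
Q=onz(c,lg,.0261); print(lg,Q[:,:2]@u, 'want diff .010')
```

```text
[(470, np.float64(119.5)), (480, np.float64(119.5)), (490, np.float64(119.5)), (500, np.float64(119.5)), (510, np.float64(119.5))] [0.5495732  0.54961384 0.54965599 0.54969969 0.54974496]
[(385, np.float64(133.5)), (395, np.float64(133.5)), (405, np.float64(133.5)), (415, np.float64(133.5)), (425, np.float64(133.5)), (435, np.float64(133.5))] [0.5419506  0.54197899 0.54200868 0.54203969 0.54207202 0.54210569] want diff .010
```

The leg is parallel to the tail within 0.1°, 5.3 mm outside it, and 2.4 mm too far in +x. I'll correct that and slide in.

>>> {"method": "carry_out", "body": {
  "targets": "-0.0023 0 0 0.001 0; 0 0.004 0 0 0; 0 0.006 0 0 0; 0 0.006 0 0 0; 0 0 0 0 0"
}}

```text
time: 11.85
tool_pos: [0.4779, 0.0116, 0.0036]
orientation: [180.0, -0.0, 8.6]
contact_force: [0.5, 0.4, -0.6]
opening: 0.131
grasp_force: 40.0
```

>>> {"method": "carry_out", "body": {
  "targets": "0 0.006 0 0 0; 0 0.006 0 0 0; 0 0.005 0 0 0; 0 0.004 0 0 0; 0 0 0 0 0"
}}

```text
time: 12.35
tool_pos: [0.4808, -0.0089, 0.0035]
orientation: [180.0, -0.0, 8.6]
contact_force: [-0.4, 0.9, -1.8]
opening: 0.129
grasp_force: 40.0
```

Run:
```python
from h import *
s=r.observe(); print(s['tool_pos'],s['orientation'],s['contact_force'],s['moment'],s['opening'])
w,c=snap('wrist'); cv2.imwrite('pics/w5.png',w[:,:,::-1]); im=w.astype(float); g=im.mean(2); sat=im.max(2)-im.min(2)
u=np.array([.9892,.1466]); v=np.array([-.1466,.9892])
for y in (144,156,170,190): print(y,g[y,395:435:2].astype(int))
for X in (370,380,390,440,460,480): print(X,g[95:140,X].astype(int)[::1])
```

```text
[ 0.48084437 -0.00890174  0.0035091 ] [ 1.79996736e+02 -7.94211037e-03  8.60421989e+00] [-0.41579292  0.92587636 -1.80486367] [ 0.04227925  0.01593147 -0.01559384] 0.12933881196108887
144 [105 123 122 122 122 122 122 122 122 123 122 121 122 122 122 122 121 122
 122 122]
156 [124 123 123 123 123 123 122 123 122 122 122 122 123 123  79  72  72  73
  71  71]
170 [73 73 73 73 72 73 72 73 73 72 73 72 71 72 73 72 72 72 72 71]
190 [74 74 74 74 74 74 72 73 73 73 73 73 73 74 73 72 73 73 73 73]
370 [214 214 213 212 212 212 212 213 213 214 215 215 215 216 217 216 216 216
 216 216 216 217 218 219 220 221 222 222 223 223 223 224 224 224 224 222
 223 190 169 239 249 249 249 249 249]
380 [207 207 206 205 204 204 205 205 206 208 208 208 208 208 209 209 208 209
 210 210 210 210 211 213 214 216 216 217 217 217 218 218 218 218 218 217
 217 217 193 232 246 246 246 246 246]
390 [ 78  73  65  64  65  61  56  55  55  68 108 177 208 208 208 208 208 208
 209 210 169  65  48  50  52  52  52  52  52  52  52  52  52  54  54  55
  56  57  59  62  51  43  43  45  61]
440 [134 134 135 134 135 135 134 133 122 111  95  66 125 206 206 206 206 206
 206 186  70  95 105 114 120 119 119 119 119 119 119 119 119 120 120 120
 120 120 120 120 120 120 121 121 120]
460 [133 133 133 133 133 133 133 133 122 110  97  54  62  81  82  82  82  82
  77  49  65  94 103 104  69  69  69  69  69  69  69  70  69  69  70  69
  68  69  70  70  69  70  70  70  69]
480 [131  92  76  76  76  76  75  76  71  65  59  45  68 100 100 101 100 100
 100  98  47  58  61  65  67  68  69  68  69  68  68  69  68  69  69  68
  69  69  69  68  69  68  68  69  69]
```

>>> {"method": "carry_out", "body": {
  "targets": "0 0.004 0 0 0; 0 0.003 0 0 0; 0 0.002 0 0 0; 0 0 0 0 0; 0 0 0 0 0"
}}

```text
time: 12.9
tool_pos: [0.482, -0.0173, 0.0035]
orientation: [-180.0, 0.0, 8.6]
contact_force: [0.1, -0.5, -0.9]
opening: 0.125
grasp_force: 40.0
```

>>> {"method": "carry_out", "body": {
  "targets": "0 0 0.001 0 0; 0 0 0.001 0 0; 0 0 0.001 0 0; 0 0 0 0 0"
}}

```text
time: 13.3
tool_pos: [0.4819, -0.0172, 0.0004]
orientation: [-180.0, 0.0, 8.6]
contact_force: [-0.0, 0.8, -1.3]
opening: 0.128
grasp_force: 40.0
```

>>> {"method": "carry_out", "body": {
  "targets": "0 0 0.0005 0 0; 0 0 0 0 0"
}}

```text
time: 13.5
tool_pos: [0.482, -0.0173, -0.0]
orientation: [180.0, 0.0, 8.6]
contact_force: [-0.1, 0.4, -1.3]
opening: 0.13
grasp_force: 40.0
```

>>> {"method": "carry_out", "body": {
  "targets": "0 0 0.0003 0 0; 0 0 0 0 0"
}}

```text
time: 13.7
tool_pos: [0.482, -0.0172, -0.0003]
orientation: [-180.0, 0.0, 8.6]
contact_force: [0.7, -0.9, -1.3]
opening: 0.13
grasp_force: 40.0
```

>>> {"method": "carry_out", "body": {
  "targets": "0 0 0.0003 0 0; 0 0 0 0 0"
}}

```text
time: 13.9
tool_pos: [0.4821, -0.0173, -0.0004]
orientation: [180.0, -0.0, 8.6]
contact_force: [-0.6, 1.1, 4.4]
opening: 0.135
grasp_force: 40.0
```

Contact came at the expected height, so I'll add a little more push.

>>> {"method": "carry_out", "body": {
  "targets": "0 0 0.0002 0 0; 0 0 0 0 0; 0 0 0 0 0"
}}

```text
time: 14.2
tool_pos: [0.4821, -0.0173, -0.0004]
orientation: [180.0, -0.0, 8.6]
contact_force: [-2.5, 0.3, 11.3]
opening: 0.128
grasp_force: 40.0
```

>>> {"method": "carry_out", "body": {
  "targets": "0 0 -0.00004 0 0; 0 0 0 0 0; 0 0 0 0 0"
}}

```text
time: 14.5
tool_pos: [0.4821, -0.0173, -0.0004]
orientation: [180.0, -0.0, 8.6]
contact_force: [-1.3, 0.5, 9.4]
opening: 0.133
grasp_force: 40.0
```

Run:
```python
from h import *
np.set_printoptions(precision=4,suppress=True)
w,c=snap('wrist'); im=w.astype(float); g=im.mean(2); sat=im.max(2)-im.min(2)
s=r.observe(); print(s['time'],s['tool_pos'],s['orientation'],s['contact_force'],s['moment'])
u=np.array([.9892,.1466]); v=np.array([-.1466,.9892])
sh=[]
for X in (440,450,460,470,480):
    col=g[108:125,X]; i=np.argmin(np.diff(col)); sh.append((X,108+i+.5))
P=onz(c,sh,.040); print(sh,P[:,:2]@u)
lg=[]
for X in range(340,381,10):
    col=sat[120:150,X]; i=np.argmin(np.diff(col)); lg.append((X,120+i+.5))
Q=onz(c,lg,.022); print(lg,Q[:,:2]@u,'want diff .010')
b,d=snap('side'); cv2.imwrite('pics/b6.png',b[:,:,::-1])
# shingle tail vs flank tail: dark front-face row per column in the side view
gg=b.astype(float); st=gg.max(2)-gg.min(2)
for X in (303,306,320,326,368,372,380,384): col=st[190:225,X]; print(X,190+np.argmax(col>45),end=' ')
```

```text
14.55 [ 0.4821 -0.0173 -0.0004] [179.9957  -0.0132   8.6392] [-2.8469 -0.0381 10.648 ] [ 0.0763  0.431  -0.016 ]
[(440, np.float64(112.5)), (450, np.float64(113.5)), (460, np.float64(114.5)), (470, np.float64(114.5)), (480, np.float64(114.5))] [0.5505 0.5501 0.5497 0.5497 0.5497]
[(340, np.float64(133.5)), (350, np.float64(133.5)), (360, np.float64(133.5)), (370, np.float64(133.5)), (380, np.float64(121.5))] [0.5396 0.5396 0.5397 0.5397 0.5461] want diff .010
303 206 306 207 320 221 326 221 368 220 372 220 380 205 384 206
```

```bash
python3 -c "
from rig import r
print(r.sign_off())"
```

```text
the job is handed in; nothing more can be done
None
```

I pressed the shingle level, then slid the flashing about 4 cm under its tail, square to about 0.1° and centred within about 1 mm. I handed the job in at 14.6 s, still gripping the flashing and pressing it flat with about 10 N; confirming the shingle's hard stop had briefly put about 100 N on the wrist (limit 120 N).

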